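Shut the paint box and clip its staple

ROBOT

A 6-joint arm with a two-finger parallel gripper is mounted at the origin on the work surface. World frame = base frame: x ahead of the robot, y to its left, z up, the work surface at z = 0. Lengths are in mm, angles in rad, forces in N, time in s.
With the tool pointing down it reaches from about 225 to 725 mm from the base axis. Payload 3.1 kg.
Tool frame: the origin (TCP) lies on the mounting face of the last link; the fingertips stand 173 mm ahead of it and the grasp point (between the pads) lies 155 mm ahead of it; x points along the fingers, y is the direction in which the jaws open and shut, and the axes are right-handed (so a half turn about x gives the same grasp; the last joint's range is limited). The gripper opens to 85 mm and grips with 20 to 120 N. Pads are 22 mm wide; open, the fingers measure 114 mm over their backs; the gripper's body (76 mm by 85 mm) begins 54 mm behind the grasp point. The pads swing forward as they close: fully open they stand 13 mm farther back than shut.
Start: joints at [-1.363, 0.048, 0.099, 1.622, 0, 1.443], TCP at [172.985, -495.675, 404.712] pointing down, gripper open.
Joint ranges: [-2.91, 2.91], [-0.99, 1.94], [-1.21, 1.42], [-2.12, 2.29], [-1.49, 1.47], [-3.14, 3.14]. Speed limits (rad/s): [2.79, 2.79, 3.14, 3.14, 3.14, 3.14].

INTERFACE

Orientations are given as a unit quaternion [x, y, z, w].
In Python, from plant import r gives the robot as it stands.
- The arm moves only by the tool step_arm, never from a script. Its argument "commands" is a list that holds one entry, the list of rows, each a list of 5 numbers: the shift along the tool's x, y, z in m, then the turn about the tool's x in rad, then the opening, from -1 (shut) to 1 (fully open), so that 0 is half open. In form: [[[tx, ty, tz, turn, grip], ...]]. A call has 1 to 12 rows; each row is the pose to reach, as a shift and turn from the pose commanded when the call began, along the tool's axes at that moment; what a row does not reach only later rows make up. A row lasts 1/12 s, in which the tool goes at most 41.7 mm and 7.16 degrees, less where a joint would pass 70% of its speed; a pose out of reach is approached as far as the arm can. A call with a gripper value outside its range is refused whole. The fingers move at their own pace and stop on an object; "squeeze" is the grip in N (left out, the last holds). Time passes only in rows, so rows that repeat a pose let the fingers close. It gives the time, the measured TCP pose, the force and the opening at its end, in the units of the state.
- r.get_state(): the state, without advancing time (a new reading comes with each control period).
- r.capture(name): name is "side" or "top" or "wrist"; returns the picture (384x512x3 uint8, red, green, blue); there is no depth.
- r.calibration(name): a dict with "K" (3x3 intrinsics, pixels), "dist" ([k1, k2, p1, p2, k3] as OpenCV has them; the pictures are not rectified), "pose" (4x4, takes a point from camera to world coordinates). Camera axes: x right, y down, z forward; pixel columns grow to the right and rows downward; lengths in mm; the calibration is good to about 2 mm. A picture is of the moment at which its call begins: read the wrist's pose just before it. calibration takes no time and is no camera call; for the wrist camera it gives the pose at the moment of the call.
- r.job_done(): hands the job in, once; it reports no verdict.
The state is a dict: "t": time; "joints": joint angles; "qvel": joint speeds; "effort": joint torques, N m; "tool_pos": TCP position; "eef_rot": TCP orientation; "wrist_force": force on the tool from outside, world axes, zero at the start; "torque": the same for the moment, N m; "grip_width": finger opening in mm.
Only numpy, scipy, OpenCV 4.12 (cv2) and the standard library are available. Lean on these libraries where they do the work, as an engineer would, in place of code of your own. Each camera call takes 0.05 s, during which the arm holds its last target.

TASK

Lower the open lid of the paint box on the sloping easel fully shut, so that the staple comes up through the slot of the lid's tongue. Then take the snap hook from its wooden stand and push its sprung gate onto the staple's crossbar until the bar is inside the hook and the gate has sprung shut behind it, and let go, leaving the hook on the staple and the lid shut. Do not shove or knock over the tape roll, the brush jar or the tub.

Things in the scene. Friction and masses are not known exactly. Their poses are not given: they have to be found in the camera images.
- lid (a joint): hinge of the paint box's white plastic lid: 0 = shut (lying on the box, parallel to the easel's slope), grows as it opens upward towards the robot, up to 1.7; starts about 1.0 to 1.45. Its stiff hinge (0.3 N m friction) holds it where it is left; about 3 to 4 N at the front edge pushes it down
- lid_hinge (a point): fixed point mid-width on the lid's hinge axis, at the near upper edge of the box, which slopes down away from the robot. Box axes: x up the slope (towards the robot, rising 30 degrees), y along the hinge to the robot's right, z square off the slope. The shut lid, 194 wide, 8 mm thick, goes 163 mm along -x, underside at z = 0; its tongue, 76 wide, goes on to 208 mm, with a 39 (x) by 48 mm slot
- lid_front (a point): point on the lid's outer (upper) face, mid-width, 150 mm from the hinge axis; x and z axes move with the lid: x towards the hinge, z out of the outer face
- staple_bar (a point): middle of the crossbar of the fixed steel staple, an upright U-shaped eye of 6 mm round rod at the low far side of the paint box. The bar runs along y; z is square off the slope (30 degrees from vertical, leaning away from the robot), x up the slope. Legs at y = +-15 mm (24 mm clear between). The bar's axis is 54 mm above the top of the shut lid, at x = -185, z = 62 mm from lid_hinge
- hook_spine (a point): middle of the flat-sided spine (top bar; 84 long, 10 thick, 14 mm high: grip it across y) of the aluminium snap hook, a loose closed loop 110 mm long (x), 10 mm thick (y), 84 mm high (z), 135 g, upright in its stand. x points to the nose end, z away from the gate side; lower edge at z = -77 mm. Inside of the loop: x -45 to 45, z -67 to -7 mm
- hook_mouth (a point): point on the hook's lower edge where a bar should enter, 12 mm towards the nose and 77 mm below hook_spine (axes the same). The gate, a 7 mm rod, runs here from its pivot 32 mm behind to its free tip 8 mm ahead; the nose begins 10 mm ahead. A bar entering here (within 4 mm in x) swings the gate up inside with 3 to 8 N; it springs back under the bar once the bar's axis is 40 mm up from here
- gate (a joint): the hook's sprung gate: 0 = shut, grows as its tip swings up into the loop, to 1.1
- stand: fixed dark wooden block 130 x 60 mm, 34 mm high, with a slot 13 mm wide and 24 mm deep along its x, in which the hook stands with its lower edge 10 mm above the table; origin under its centre
- tape: bystander: paper-coloured tape roll lying flat, 100 mm across, 25 mm high; origin at its underside
- jar: bystander: white jar with brushes, 72 mm across and 90 mm high, brushes to 210 mm; origin at its underside
- tub: bystander: small grey open tub, 68 mm across, 40 mm high; origin at its underside
Mind the look-alikes: they are no part of the job. What is meant by the part that bears hook_spine is not blue or red, and is the smaller of those in its own colour.

How it is judged:
By the outcome, as a careful person would: the job done as asked, in the order asked, and still so for the second after the job is handed in, with the robot touching nothing.
It also fails if it takes over 58 s, if anything falls off the work surface, if the arm or the gripper's body presses on something with over 40 N, if the wrist force passes 120 N, or if a joint passes its speed limit or range.

## Working session

There is one attempt and no reset: what is moved stays moved. The work goes in short steps, Python scripts to look and compute and a tool call to move; the robot and the scene stay as the last step left them, time stands still between calls to the robot, and variables do not carry over. Pictures are saved under pics/ and viewed, and the job is handed in when it is done.

Besides the shell and the picture viewer there is one more tool, called after ">>>" in YAML: its name, and indented under it one key for each argument. step_arm: Moves the arm, as the interface text tells. Its arguments: {"type":"object","properties":{"commands":{"type":"array"},"squeeze":{"type":"number"}},"required":["commands"]}

```bash
mkdir -p pics; ls; python3 - <<'E'
from plant import r
import cv2,json
print(r.get_state())
for n in ["side","top","wrist"]:
    c=r.calibration(n); im=r.capture(n)
    print(n,c)
    cv2.imwrite(f"pics/{n}0.png",im[:,:,::-1])
E
```

```text
pics
{'t': 0.0, 'joints': array([-1.36280293e+00,  4.87382714e-02,  9.75661988e-02,  1.62200758e+00,
       -9.92047533e-06,  1.44298337e+00]), 'qvel': array([-4.46022692e-04,  3.49062570e-04,  8.38975627e-05,  1.10440777e-03,
       -1.23785080e-03, -5.24472943e-04]), 'effort': array([ 6.72276178e-05, -3.38785672e+01,  3.20012927e+01,  2.02624075e-02,
       -1.54266513e-04, -1.60058708e-06]), 'tool_pos': array([ 172.93909641, -495.47069009,  403.50731257]), 'eef_rot': array([-0.69712521, -0.11901015,  0.69719976, -0.11732652]), 'wrist_force': array([-0.18751295, -0.33564402,  0.93753056]), 'torque': array([ 0.00168747,  0.02433107, -0.01064921]), 'grip_width': 85.27835105742301}
side {'K': array([[497.7466716 ,   0.        , 248.50429621],
       [  0.        , 497.7466716 , 187.74835761],
       [  0.        ,   0.        ,   1.        ]]), 'dist': array([-0.10291264,  0.        ,  0.        ,  0.        ,  0.        ]), 'pose': array([[ 9.54546110e-01, -2.35441489e-01,  1.82781371e-01,
         2.15538920e+02],
       [-2.98048747e-01, -7.47905935e-01,  5.93130387e-01,
        -8
[... 673 characters left out ...]
   1.30281675e+03],
       [ 0.00000000e+00,  0.00000000e+00,  0.00000000e+00,
         1.00000000e+00]])}
wrist {'K': array([[315.90392475,   0.        , 245.93684833],
       [  0.        , 315.90392475, 187.18802008],
       [  0.        ,   0.        ,   1.        ]]), 'dist': array([-0.0081088,  0.       ,  0.       ,  0.       ,  0.       ]), 'pose': array([[ 3.30592901e-01, -8.92678649e-01, -3.06321992e-01,
         2.51812071e+02],
       [-9.43771251e-01, -3.13395697e-01, -1.05256656e-01,
        -4.68240607e+02],
       [-2.03962465e-03,  3.23894993e-01, -9.46090838e-01,
         3.71729252e+02],
       [ 0.00000000e+00,  0.00000000e+00,  0.00000000e+00,
         1.00000000e+00]])}
```

View pics/side0.png

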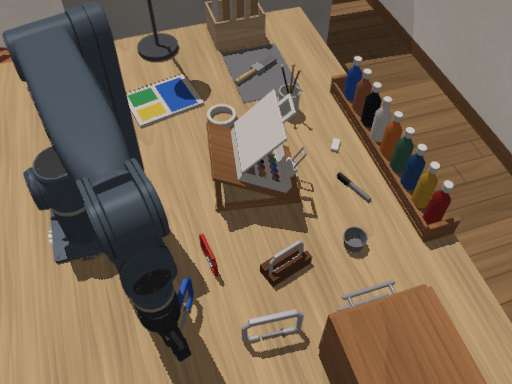

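View pics/top0.png

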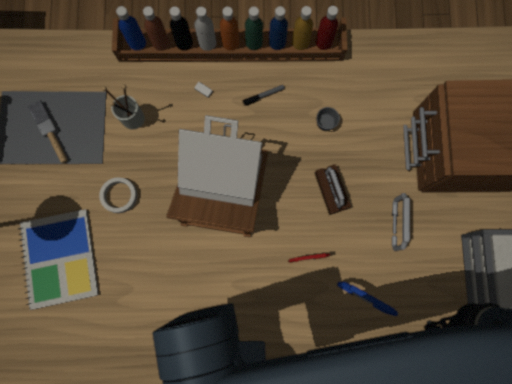

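View pics/wrist0.png

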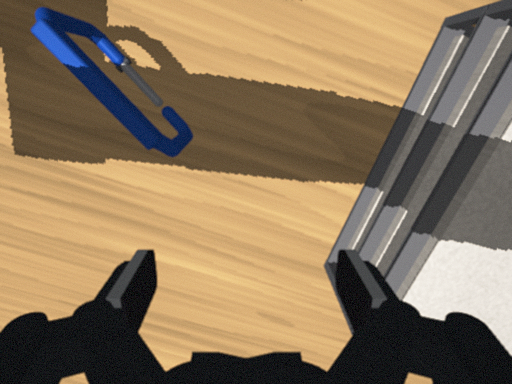

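Candidates for the hook:
- Small aluminium hook in the stand: side (286,258), top (333,190).
- Large aluminium hook lying on the table: side (273,325), top (401,222).
- Red hook: side (208,253), top (312,257).
- Blue hook: side (185,300), top (366,297).
- Drawer handle: side (368,293).

By the description I choose the one in the stand. I'll check it in close crops.

```bash
python3 - <<'E'
import cv2,numpy as np
t=cv2.imread("pics/top0.png");s=cv2.imread("pics/side0.png")
def crop(im,x0,y0,x1,y1,k,n):
    cv2.imwrite(n,cv2.resize(im[y0:y1,x0:x1],None,fx=k,fy=k,interpolation=cv2.INTER_CUBIC))
crop(t,160,110,290,240,4.6,"pics/c_top_lid.png")
crop(s,195,80,325,215,4.4,"pics/c_side_lid.png")
a=cv2.resize(t[155:225,300:420],None,fx=5,fy=5,interpolation=cv2.INTER_CUBIC)
b=cv2.resize(s[225:285,245:330],None,fx=7,fy=7,interpolation=cv2.INTER_CUBIC)
cv2.imwrite("pics/c_top_hook.png",a);cv2.imwrite("pics/c_side_hook.png",b)
E
```

```text
(no output)
```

View pics/c_top_lid.png

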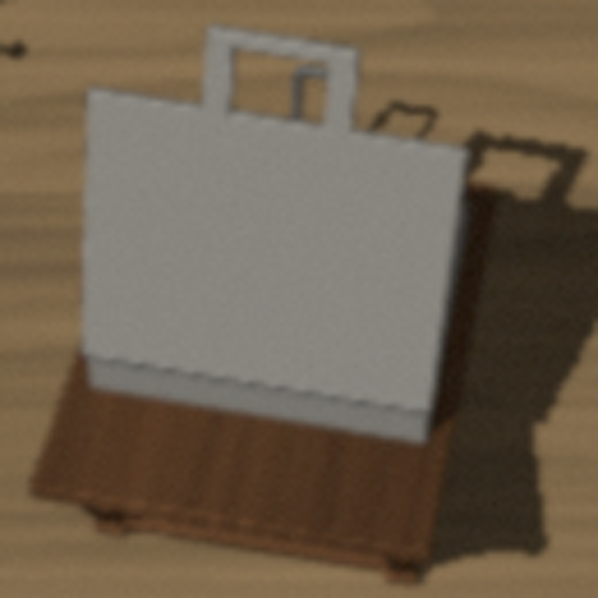

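View pics/c_side_lid.png

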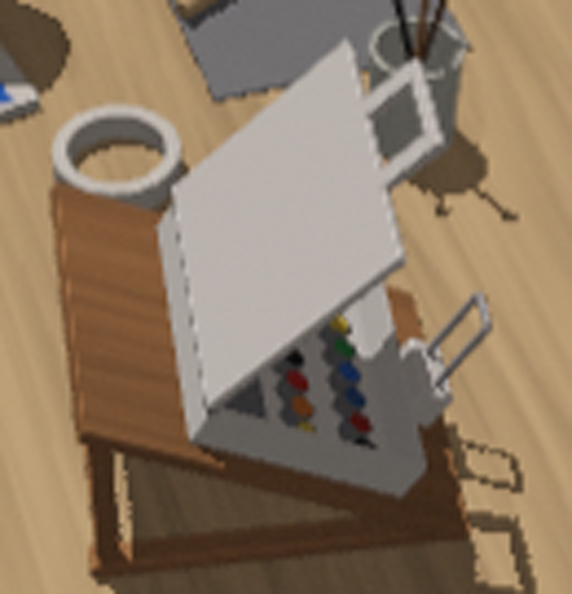

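View pics/c_top_hook.png

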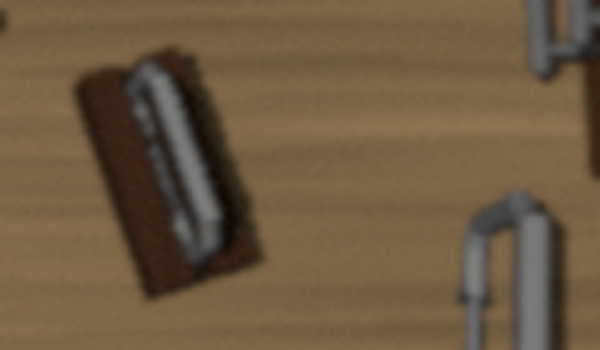

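View pics/c_side_hook.png

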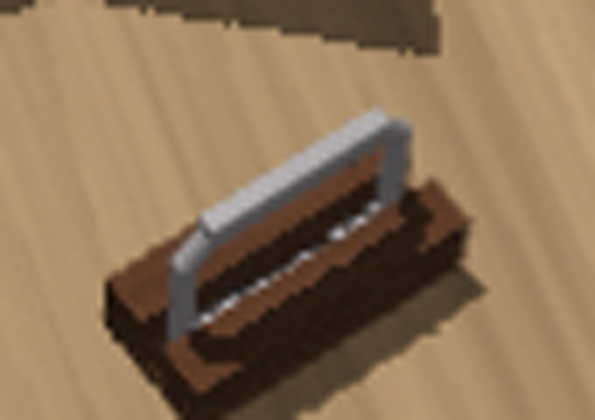

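The stand hook (top 333,190) is plain aluminium and smaller than the large grey one (top 401,222), so the choice stands. The lid, its tongue and the staple, top bar near side (305,150), are visible in both views. Next I triangulate.

```bash
cat > h.py <<'E'
import numpy as np,cv2
from scipy.spatial.transform import Rotation as R
def ray(c,u):
    p=cv2.undistortPoints(np.array([[u]],float),c["K"],c["dist"])[0,0]
    d=c["pose"][:3,:3]@np.array([p[0],p[1],1]);return c["pose"][:3,3],d/np.linalg.norm(d)
def onz(c,u,z):
    o,d=ray(c,u);return o+d*(z-o[2])/d[2]
def tri(c1,u1,c2,u2):
    o1,d1=ray(c1,u1);o2,d2=ray(c2,u2)
    t=np.linalg.lstsq(np.c_[d1,-d2],o2-o1,rcond=None)[0]
    a=o1+t[0]*d1;b=o2+t[1]*d2;return (a+b)/2,np.linalg.norm(a-b)
def proj(c,P):
    M=np.linalg.inv(c["pose"]);rv=cv2.Rodrigues(M[:3,:3])[0]
    return cv2.projectPoints(np.array(P,float).reshape(-1,3),rv,M[:3,3],c["K"],c["dist"])[0].reshape(-1,2)
def un(p,k,ox,oy): return ((p[0]+.5)/k-.5+ox,(p[1]+.5)/k-.5+oy)
E
python3 - <<'E'
from plant import r
from h import *
np.set_printoptions(precision=1,suppress=True)
T=r.calibration("top");S=r.calibration("side")
ft=lambda p:un(p,4.6,160,110); fs=lambda p:un(p,4.4,195,80)
P={}
for n,a,b in [("hL",(88,355),(175,188)),("hR",(433,410),(207,403)),("fL",(90,92),(348,42)),("fR",(468,150),(402,262)),("tL",(210,27),(418,62)),("tR",(357,47),(443,140)),("barR",(325,70),(489,325)),("barL",(297,70),(478,295))]:
    P[n],e=tri(T,ft(a),S,fs(b)); print(n,P[n],round(e,1))
d=lambda a,b:np.linalg.norm(P[a]-P[b])
print("w",d("hL","hR"),d("fL","fR"),"len",d("hL","fL"),d("hR","fR"),"tongue",d("tL","tR"))
ht=lambda p:un(p,5,300,155); hs=lambda p:un(p,7,245,225)
for a,b in [((150,72),(378,112)),((208,222),(208,222))]:
    print("spine",*tri(T,ht(a),S,hs(b)),onz(T,ht(a),94),onz(S,hs(b),94))
E
```

```text
hL [485.4 116.8 168.5] 1.4
hR [451.9 -70.9 171.7] 1.0
fL [597.3 100.1 279.1] 0.4
fR [565.1 -89.7 278.2] 1.8
tL [619.5  36.9 309.4] 0.8
tR [607.7 -35.4 312.9] 0.6
barR [667.1  -8.1 105.6] 2.2
barL [663.1   7.4 119.9] 0.5
w 190.71947581255355 192.4953370398253 len 158.1812131171409 156.52142403178593 tongue 73.3260230546178
spine [ 544.5 -275.5   92.1] 4.00648001466885 [ 546.1 -275.4   94. ] [ 541.8 -276.7   94. ]
spine [ 464.8 -303.    95.8] 2.50689793996658 [ 463.9 -303.2   94. ] [ 466.5 -302.    94. ]
```

```bash
cat >> h.py <<'E'
def toolshift(st,target,pos=None):
    Rm=R.from_quat(st["eef_rot"]).as_matrix();return Rm.T@(np.array(target)-np.array(st["tool_pos"] if pos is None else pos))/1000
E
python3 - <<'E'
from plant import r
from h import *
np.set_printoptions(precision=4,suppress=True)
s=r.get_state();print(R.from_quat(s["eef_rot"]).as_matrix())
print(toolshift(s,[173,-496,503]),toolshift(s,[574,5,503]),toolshift(s,[340,-280,503]))
E
```

```text
[[-0.0004  0.3295 -0.9442]
 [ 0.0018 -0.9441 -0.3295]
 [-1.     -0.0018 -0.0002]]
[-0.0992  0.0003  0.0001] [-0.0985 -0.3406 -0.5436] [-0.0989 -0.1486 -0.2288]
```

>>> step_arm:
  commands:
    - [[-0.04, 0, 0, 0, -1], [-0.08, 0, 0, 0, -1], [-0.099, -0.02, -0.03, 0, -1], [-0.099, -0.04, -0.06, 0, -1], [-0.099, -0.06, -0.09, 0, -1], [-0.099, -0.08, -0.12, 0, -1], [-0.099, -0.1, -0.15, 0, -1], [-0.099, -0.12, -0.18, 0, -1], [-0.099, -0.14, -0.21, 0, -1], [-0.099, -0.15, -0.23, 0, -1], [-0.099, -0.15, -0.23, 0, -1]]
  squeeze: 40

```text
t: 1.07
tool_pos: [342.5, -275.3, 503.8]
eef_rot: [0.697, 0.121, -0.696, 0.12]
wrist_force: [-0.7, -1.3, 0.0]
grip_width: -0.3
```

>>> step_arm:
  commands:
    - [[0, -0.02, -0.033, 0, -1], [0, -0.04, -0.065, 0, -1], [0, -0.06, -0.098, 0, -1], [0, -0.08, -0.13, 0, -1], [0, -0.1, -0.163, 0, -1], [0, -0.12, -0.196, 0, -1], [0, -0.14, -0.23, 0, -1], [0, -0.16, -0.262, 0, -1], [0, -0.18, -0.295, 0, -1], [0, -0.19, -0.312, 0, -1], [0, -0.19, -0.312, 0, -1], [0, -0.19, -0.312, 0, -1]]

```text
t: 2.07
tool_pos: [573.3, 4.2, 502.4]
eef_rot: [-0.696, -0.119, 0.698, -0.119]
wrist_force: [-0.1, -0.3, -0.3]
grip_width: 0.2
```

```bash
python3 - <<'E'
from plant import r
from h import *
np.set_printoptions(precision=4,suppress=True)
s=r.get_state();print(s["joints"],s["tool_pos"],s["wrist_force"])
im=r.capture("side");cv2.imwrite("pics/side1.png",cv2.resize(im[:,:,::-1],(768,576)))
f=np.array([.986,-.165]);h=np.array([473,22,164])
for e in [44,30,15,0,-15,-30]:
    e=np.radians(e);S=150*np.cos(e)-8*np.sin(e);Z=150*np.sin(e)+8*np.cos(e)
    P=[h[0]+f[0]*S,h[1]+f[1]*S,h[2]+Z+173]
    print(P,toolshift(s,P))
E
```

```text
[-0.1094  0.2351  0.5054  1.8434 -0.0008  2.6947] [573.3142   4.1904 502.448 ] [-0.0692 -0.2727 -0.2789]
[np.float64(573.9108912439059), np.float64(5.113288990624259), np.float64(446.9534739715588)] [ 0.0555 -0.0007 -0.001 ]
[np.float64(597.1411572197185), np.float64(1.225871256335143), np.float64(418.92820323027547)] [ 0.0835  0.0107 -0.0217]
[np.float64(613.8188650803845), np.float64(-1.5650230611191134), np.float64(383.55026337569063)] [ 0.1188  0.0189 -0.0366]
[np.float64(620.9), np.float64(-2.75), np.float64(345.0)] [ 0.1573  0.0223 -0.043 ]
[np.float64(617.9019943359219), np.float64(-2.2483053401897664), np.float64(305.9045498449344)] [ 0.1964  0.0209 -0.0404]
[np.float64(605.0291572197185), np.float64(-0.09412874366485724), np.float64(268.9282032302755)] [ 0.2334  0.0146 -0.0291]
```

View pics/side1.png

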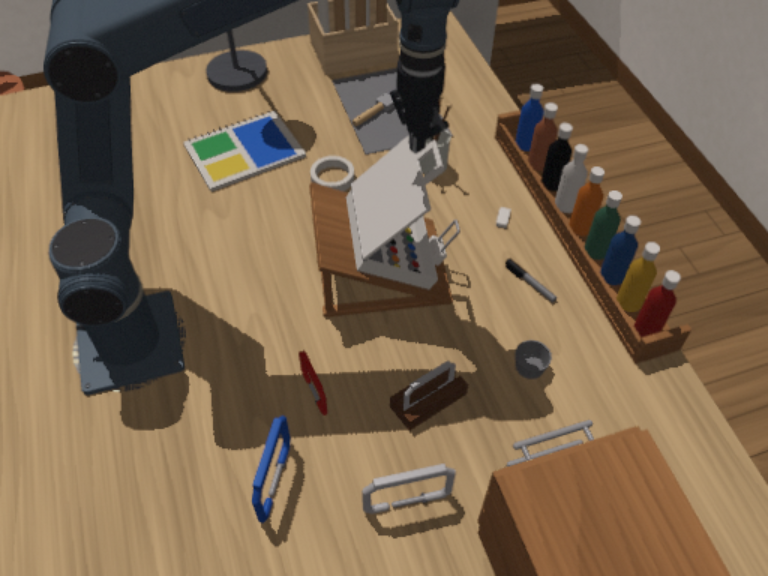

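The side view shows the shut fingers just above the lid's outer face near (420,145), with nothing else close. Now I push the lid down along its arc.

>>> step_arm:
  commands:
    - [[0.03, 0, 0, 0, -1], [0.05, 0, 0, 0, -1], [0.065, 0.004, -0.009, 0, -1], [0.083, 0.01, -0.021, 0, -1], [0.1, 0.015, -0.03, 0, -1], [0.118, 0.019, -0.036, 0, -1], [0.138, 0.021, -0.04, 0, -1], [0.157, 0.022, -0.043, 0, -1], [0.175, 0.022, -0.042, 0, -1], [0.19, 0.021, -0.04, 0, -1], [0.205, 0.019, -0.037, 0, -1], [0.205, 0.019, -0.037, 0, -1]]

```text
t: 3.12
tool_pos: [611.8, -3.5, 295.5]
eef_rot: [-0.695, -0.118, 0.699, -0.117]
wrist_force: [0.1, 0.1, -0.7]
grip_width: 0.0
```

```bash
python3 - <<'E'
from plant import r
from h import *
s=r.get_state();print(s["tool_pos"],s["wrist_force"])
im=r.capture("side");cv2.imwrite("pics/side2.png",cv2.resize(im[70:230,180:340,::-1],None,fx=3.6,fy=3.6,interpolation=cv2.INTER_CUBIC))
E
```

```text
[611.83015432  -3.54723176 295.53366265] [ 0.14529642  0.11790631 -0.6939619 ]
```

View pics/side2.png

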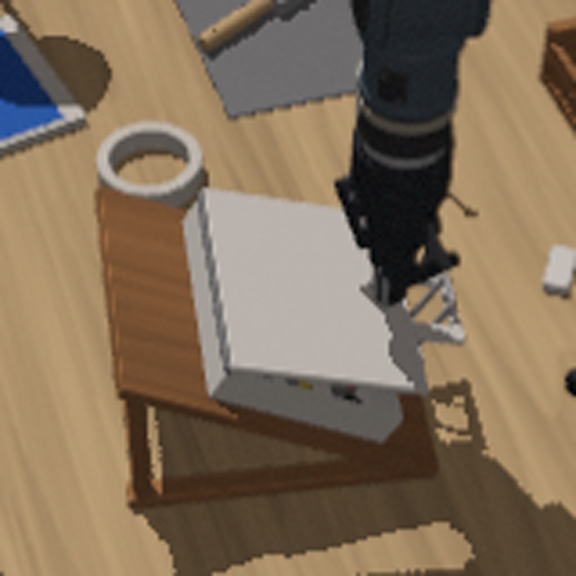

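>>> step_arm:
  commands:
    - [[0.008, 0, 0.002, 0, -1], [0.014, -0.001, 0.004, 0, -1], [0.018, -0.001, 0.005, 0, -1], [0.021, -0.001, 0.005, 0, -1], [0.024, -0.001, 0.006, 0, -1], [0.024, -0.001, 0.006, 0, -1]]

```text
t: 3.67
tool_pos: [607.7, -2.8, 274.2]
eef_rot: [-0.697, -0.118, 0.697, -0.118]
wrist_force: [-0.2, 0.7, -0.2]
grip_width: 0.4
```

>>> step_arm:
  commands:
    - [[0.002, 0, 0, 0, -1], [0.004, 0, 0, 0, -1], [0.004, 0, 0, 0, -1]]

```text
t: 3.92
tool_pos: [607.9, -2.8, 270.4]
eef_rot: [-0.697, -0.118, 0.697, -0.118]
wrist_force: [0.7, 0.0, 0.6]
grip_width: -0.3
```

>>> step_arm:
  commands:
    - [[0.002, 0, 0, 0, -1], [0.004, 0, 0, 0, -1], [0.004, 0, 0, 0, -1]]

```text
t: 4.17
tool_pos: [607.9, -2.8, 266.4]
eef_rot: [-0.697, -0.118, 0.697, -0.118]
wrist_force: [-0.3, -0.3, 1.7]
grip_width: 0.2
```

>>> step_arm:
  commands:
    - [[0.002, 0, 0, 0, -1], [0.004, 0, 0, 0, -1], [0.004, 0, 0, 0, -1]]

```text
t: 4.42
tool_pos: [608.8, -2.9, 265.0]
eef_rot: [0.699, 0.118, -0.696, 0.119]
wrist_force: [1.2, 0.3, 5.9]
grip_width: 0.5
```

```bash
python3 - <<'E'
from plant import r
from h import *
s=r.get_state();print(s["tool_pos"],s["wrist_force"])
im=r.capture("side");cv2.imwrite("pics/side3.png",cv2.resize(im[100:220,210:330,::-1],None,fx=4.8,fy=4.8,interpolation=cv2.INTER_CUBIC))
E
```

```text
[608.77188248  -2.90515604 264.96055721] [1.2185553  0.3403404  5.90567828]
```

View pics/side3.png

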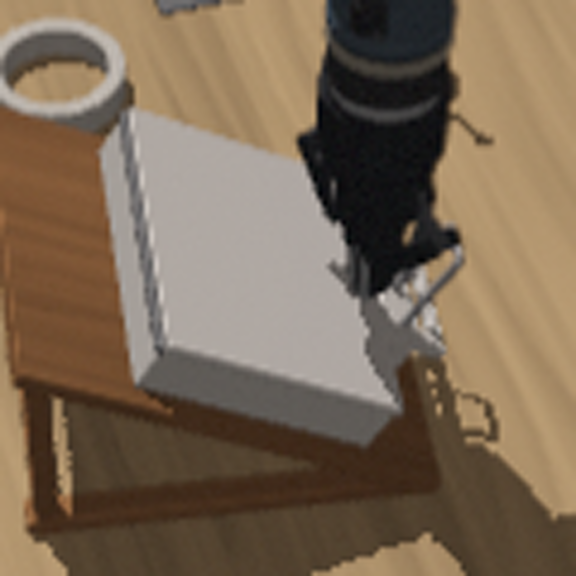

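>>> step_arm:
  commands:
    - [[0.003, 0, 0, 0, -1], [0.003, 0, 0, 0, -1]]

```text
t: 4.63
tool_pos: [609.6, -3.0, 263.8]
eef_rot: [0.7, 0.117, -0.694, 0.119]
wrist_force: [0.4, 0.5, 9.4]
grip_width: -0.1
```

>>> step_arm:
  commands:
    - [[0.003, 0, 0, 0, -1], [0.003, 0, 0, 0, -1]]

```text
t: 4.8
tool_pos: [610.5, -3.0, 262.7]
eef_rot: [0.701, 0.117, -0.693, 0.119]
wrist_force: [2.6, 1.2, 13.2]
grip_width: -0.1
```

>>> step_arm:
  commands:
    - [[-0.02, 0, 0, 0, -1], [-0.06, 0, 0, 0, -1], [-0.1, 0, 0, 0, -1], [-0.14, 0.01, -0.02, 0, -1], [-0.15, 0.02, -0.04, 0, -1], [-0.15, 0.02, -0.04, 0, -1], [-0.15, 0.02, -0.04, 0, -1]]

```text
t: 5.38
tool_pos: [653.4, -8.8, 406.8]
eef_rot: [0.698, 0.118, -0.697, 0.118]
wrist_force: [-0.9, 0.3, -0.5]
grip_width: 0.1
```

```bash
python3 - <<'E'
from plant import r
from h import *
import pickle
s=r.get_state();print(s["tool_pos"],s["wrist_force"],s["joints"])
D={}
for n in ["side","wrist","top"]:
    c=r.calibration(n);im=r.capture(n);D[n]=(c,im)
pickle.dump(D,open("d1.pkl","wb"))
cv2.imwrite("pics/w4.png",D["wrist"][1][:,:,::-1])
cv2.imwrite("pics/side4.png",cv2.resize(D["side"][1][100:220,210:330,::-1],None,fx=4.8,fy=4.8,interpolation=cv2.INTER_CUBIC))
cv2.imwrite("pics/top4.png",cv2.resize(D["top"][1][90:240,160:300,::-1],None,fx=4,fy=4,interpolation=cv2.INTER_CUBIC))
E
```

```text
[653.43024749  -8.84910503 406.75291922] [-0.85853416  0.30569676 -0.45392235] [-1.16085673e-01  4.01954372e-01  5.18218450e-01  1.68600247e+00
 -4.16388225e-05  2.68993951e+00]
```

View pics/w4.png

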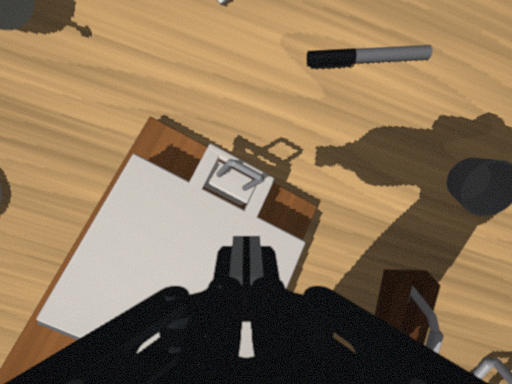

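View pics/side4.png

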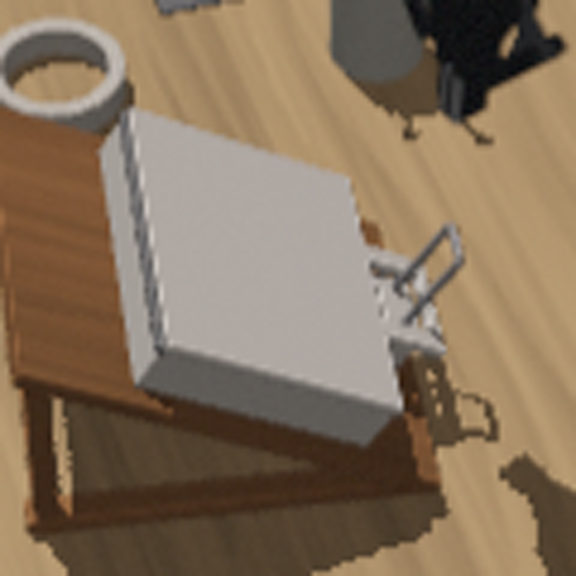

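View pics/top4.png

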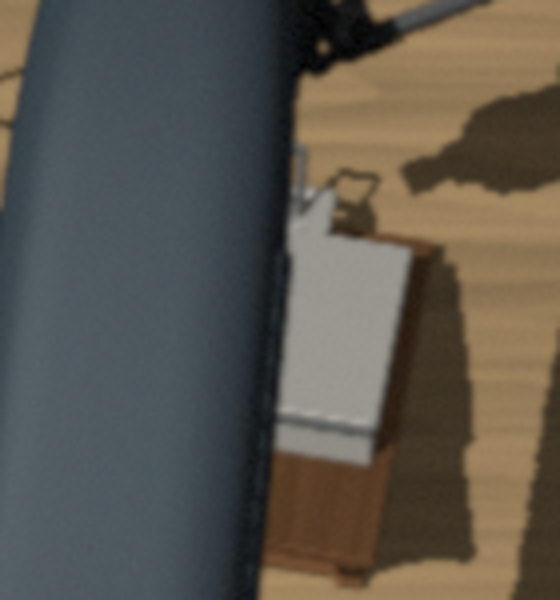

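The lid is shut and the staple stands through the slot: wrist (240,172), side crop (440,265). I zoom in to triangulate the bar.

```bash
python3 - <<'E'
import pickle,cv2
D=pickle.load(open("d1.pkl","rb"))
a=cv2.resize(D["wrist"][1][140:215,190:275,::-1],None,fx=7,fy=7,interpolation=cv2.INTER_CUBIC)
b=cv2.resize(D["side"][1][135:185,280:325,::-1],None,fx=11,fy=11,interpolation=cv2.INTER_CUBIC)
cv2.imwrite("pics/w4c.png",a);cv2.imwrite("pics/s4c.png",b)
E
```

```text
(no output)
```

View pics/w4c.png

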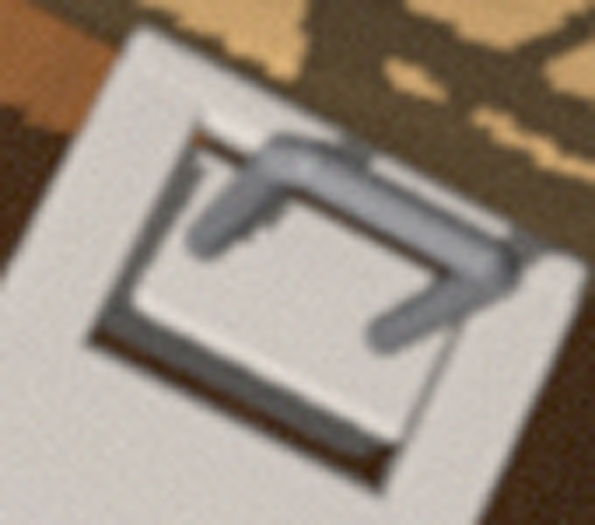

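View pics/s4c.png

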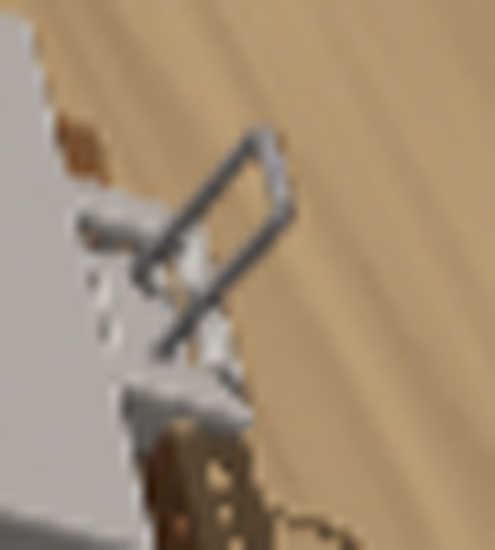

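```bash
python3 - <<'E'
import pickle
from h import *
np.set_printoptions(precision=1,suppress=True)
D=pickle.load(open("d1.pkl","rb"))
W=D["wrist"][0];S=D["side"][0];T=D["top"][0]
fw=lambda p:un(p,7,190,140);fs=lambda p:un(p,11,280,135)
A,e=tri(W,fw((285,160)),S,fs((262,138)));B,e2=tri(W,fw((495,265)),S,fs((288,208)))
print(A,e,B,e2,(A+B)/2,"len",np.linalg.norm(A-B),"head",np.degrees(np.arctan2(*(B-A)[1::-1])))
print(tri(W,fw((390,212)),S,fs((275,173))))
# shut lid corners on wrist: tongue outer corners, lid hinge estimate check
f=np.array([.986,-.165]);
for z in (118,122,126):
    P=onz(W,fw((285,160)),z),onz(W,fw((495,265)),z);d=P[1]-P[0]
    print(z,P[0],P[1],np.linalg.norm(d),np.degrees(np.arctan2(d[1],d[0])))
# tongue outer edge direction
for z in (65,):
    a=onz(W,fw((140,30)),z);b=onz(W,fw((590,275)),z);d=b-a;print(a,b,np.linalg.norm(d),np.degrees(np.arctan2(d[1],d[0])))
# lid front corners shut in wrist (135,155),(303,241)
for z in (85,):
    a=onz(W,(134,155),z);b=onz(W,(304,241),z);d=b-a;print("lid front",a,b,np.linalg.norm(d),np.degrees(np.arctan2(d[1],d[0])))
E
```

```text
[664.1   9.  116.1] 0.2874633542430806 [660.5 -18.9 118.5] 0.12587087788341808 [662.3  -4.9 117.3] len 28.16096299112179 head -97.22207041219329
(array([662.3,  -4.9, 117.2]), np.float64(0.1099303581657127))
118 [664.5   9.1 118. ] [660.4 -19.  118. ] 28.385463051161977 -98.13373852961367
122 [665.5   9.3 122. ] [661.5 -18.4 122. ] 27.941260647278014 -98.13373852961334
126 [666.5   9.4 126. ] [662.7 -17.8 126. ] 27.497058243394086 -98.13373852961371
[661.7  32.4  65. ] [648.9 -40.4  65. ] 73.94322400659183 -100.00753461009883
lid front [632.9  95.1  85. ] [602.  -89.7  85. ] 187.40955909917227 -99.48212553926882
```

>>> step_arm:
  commands:
    - [[0, 0.02, 0.022, 0, 1], [0, 0.043, 0.047, 0, 1], [0, 0.07, 0.075, 0, 1], [0, 0.095, 0.104, 0, 1], [0, 0.12, 0.13, 0, 1], [0, 0.145, 0.16, 0, 1], [0, 0.17, 0.187, 0, 1], [0, 0.195, 0.215, 0, 1], [0, 0.217, 0.238, 0, 1], [0, 0.217, 0.24, 0, 1], [0, 0.217, 0.24, 0, 1]]

```text
t: 6.45
tool_pos: [495.2, -293.4, 405.6]
eef_rot: [-0.697, -0.118, 0.698, -0.116]
wrist_force: [-0.8, 0.7, 0.8]
grip_width: 85.5
```

```bash
python3 - <<'E'
from plant import r
from h import *
import pickle
s=r.get_state();print(s["tool_pos"],s["wrist_force"],s["joints"])
c=r.calibration("wrist");im=r.capture("wrist");pickle.dump((s,c,im),open("d2.pkl","wb"))
cv2.imwrite("pics/w5.png",cv2.resize(im[:,:,::-1],(768,576)))
E
```

```text
[ 495.2361059  -293.35135822  405.60061187] [-0.75835867  0.7213188   0.76846981] [-6.51326440e-01  1.83918281e-01  2.49049526e-01  1.63858481e+00
  2.55610326e-04  2.15810389e+00]
```

View pics/w5.png

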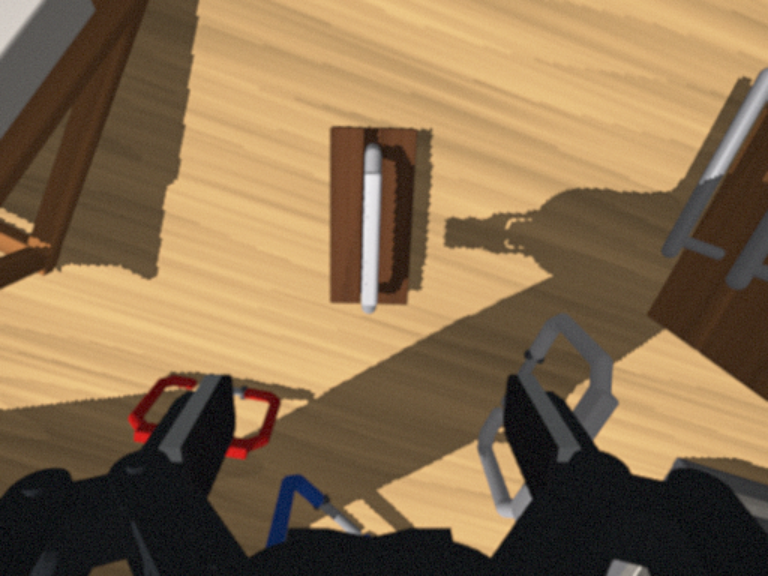

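>>> step_arm:
  commands:
    - [[0.03, -0.02, 0, 0, 1], [0.06, -0.04, 0, 0, 1], [0.1, -0.06, 0, 0, 1], [0.1, -0.06, 0, 0, 1], [0.1, -0.06, 0, 0, 1]]

```text
t: 6.92
tool_pos: [474.7, -231.8, 300.0]
eef_rot: [-0.693, -0.123, 0.701, -0.116]
wrist_force: [-0.2, 0.0, 0.7]
grip_width: 85.4
```

```bash
python3 - <<'E'
from plant import r
from h import *
import pickle
s=r.get_state();print(s["tool_pos"],s["wrist_force"])
c=r.calibration("wrist");im=r.capture("wrist");pickle.dump((s,c,im),open("d3.pkl","wb"))
cv2.imwrite("pics/w6.png",cv2.resize(im[:,:,::-1],(768,576)))
E
```

```text
[ 474.7067285  -231.78584604  300.01979653] [-0.19965558  0.00730074  0.71959866]
```

View pics/w6.png

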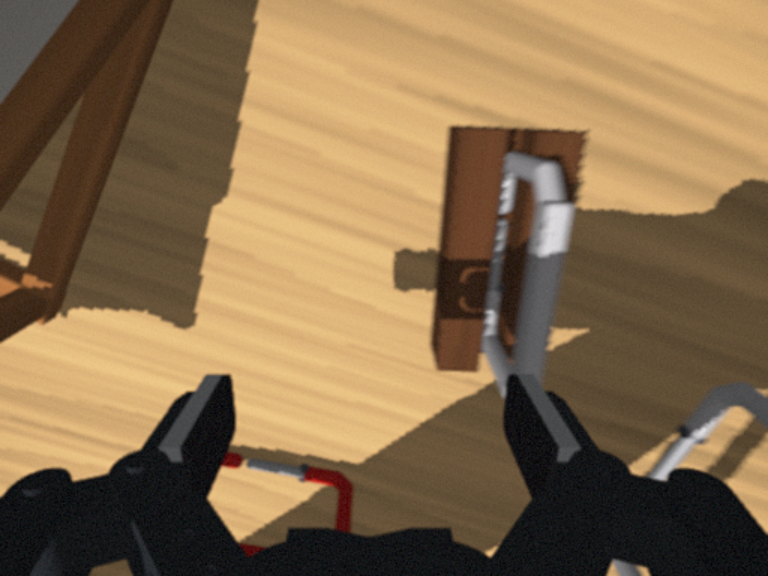

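```bash
python3 - <<'E'
import pickle,cv2,numpy as np
s,c,im=pickle.load(open("d3.pkl","rb"))
a=im[90:270,280:400,::-1]
a=np.clip(a.astype(float)*1.5,0,255).astype('uint8')
cv2.imwrite("pics/w6c.png",cv2.rotate(cv2.resize(a,None,fx=4.4,fy=4.4,interpolation=cv2.INTER_CUBIC),cv2.ROTATE_90_CLOCKWISE))
E
```

```text
(no output)
```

View pics/w6c.png

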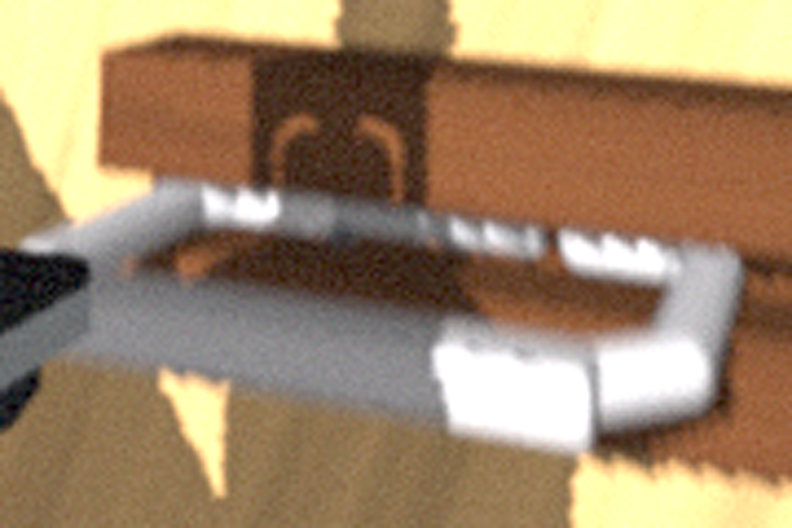

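The gate's dark pin shows near crop (340,228) and a clear gap near (550,245), so the nose seems to be at the far end. The gripper's shadow covers part of it, so I take one more view without it.

>>> step_arm:
  commands:
    - [[-0.01, 0.0, 0.03, 0, 1], [-0.02, 0, 0.06, 0, 1], [-0.02, 0, 0.06, 0, 1], [-0.02, 0, 0.06, 0, 1]]

```text
t: 7.3
tool_pos: [422.4, -257.9, 333.1]
eef_rot: [0.7, 0.114, -0.694, 0.121]
wrist_force: [1.3, 0.1, -0.4]
grip_width: 85.6
```

```bash
python3 - <<'E'
from plant import r
from h import *
import pickle
s=r.get_state();print(s["tool_pos"],s["wrist_force"])
c=r.calibration("wrist");im=r.capture("wrist");pickle.dump((s,c,im),open("d4.pkl","wb"))
a=im[20:220,260:400,::-1]
a=np.clip(a.astype(float)*1.3,0,255).astype('uint8')
cv2.imwrite("pics/w7.png",cv2.rotate(cv2.resize(a,None,fx=4,fy=4,interpolation=cv2.INTER_CUBIC),cv2.ROTATE_90_CLOCKWISE))
E
```

```text
[ 422.3640995  -257.92899041  333.12318461] [ 1.27647215  0.06954287 -0.42798069]
```

View pics/w7.png

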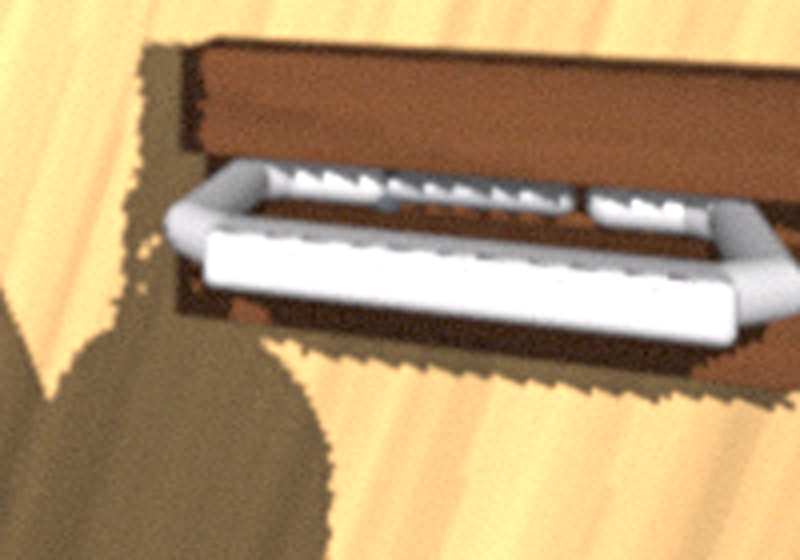

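```bash
python3 - <<'E'
import pickle
from h import *
np.set_printoptions(precision=1,suppress=True)
s,c,im=pickle.load(open("d4.pkl","rb"))
g=lambda X,Y:un((Y,799-X),4,260,20)
L=onz(c,g(207,257),94);Rr=onz(c,g(735,315),94);print(L,Rr,(L+Rr)/2,np.linalg.norm(L-Rr),np.degrees(np.arctan2(*(Rr-L)[1::-1])))
s2,c2,im2=pickle.load(open("d2.pkl","rb"))
u=lambda p:un(p,1.5,0,0)
L2=onz(c2,u((369,303)),94);R2=onz(c2,u((372.5,174)),94);print(L2,R2,(L2+R2)/2,np.linalg.norm(L2-R2),np.degrees(np.arctan2(*(R2-L2)[1::-1])))
print(tri(c,g(207,257),c2,u((369,303))),tri(c,g(735,315),c2,u((372.5,174))))
# stand outline top z=34 in d2: corners
for p in [(331,127),(418,130),(407,304),(331,302)]: print(onz(c2,u(p),34))
st=r=None
E
```

```text
[ 467.1 -301.7   94. ] [ 545.3 -277.    94. ] [ 506.2 -289.4   94. ] 81.96973567786641 17.5306199788882
[ 469.1 -302.    94. ] [ 545.6 -277.6   94. ] [ 507.4 -289.8   94. ] 80.3156857308096 17.645955992908224
(array([ 466.7, -303.1,   88.8]), np.float64(1.1650893304966754)) (array([ 545.5, -277.6,   92.3]), np.float64(0.3326291624793399))
[ 560.  -242.9   34. ]
[ 577.6 -299.7   34. ]
[ 455.4 -337.6   34. ]
[ 437.7 -281.7   34. ]
```

Now it is clear: the pin is at (388,205) and the gap at (580,200), so the nose is at the far end (+x world). Both spine measurements agree within 1.2 mm, at (507,-290), heading 17.6°. The stand's centre (507.7,-290.5) agrees too.

```bash
python3 - <<'E'
from plant import r
from h import *
np.set_printoptions(precision=4,suppress=True)
s=r.get_state();M=R.from_quat(s["eef_rot"]).as_matrix();print(np.degrees(np.arctan2(M[1,1],M[0,1])),M[:,0],s["tool_pos"])
q=R.from_quat([-0.697,-0.118,0.697,-0.118]).as_matrix()
print(q.T@(np.array([507,-290,243])-s["tool_pos"]))
E
```

```text
-70.81548903812109 [ 0.0083 -0.0062 -0.9999] [ 422.5627 -257.4206  331.8036]
[ 88.8036  58.5573 -69.0081]
```

>>> step_arm:
  commands:
    - [[0, 0.02, -0.025, 0.028, 0.3], [0, 0.04, -0.05, 0.028, 0.3], [0, 0.058, -0.069, 0.028, 0.3], [0, 0.058, -0.069, 0.028, 0.3], [0, 0.058, -0.069, 0.028, 0.3], [0, 0.058, -0.069, 0.028, 0.3]]

```text
t: 7.85
tool_pos: [505.9, -287.6, 327.4]
eef_rot: [0.699, 0.109, -0.698, 0.109]
wrist_force: [-0.4, -0.0, -0.1]
grip_width: 55.4
```

```bash
python3 - <<'E'
from plant import r
from h import *
np.set_printoptions(precision=4,suppress=True)
s=r.get_state();M=R.from_quat(s["eef_rot"]).as_matrix();print(np.degrees(np.arctan2(M[1,1],M[0,1])),M[:,0],s["tool_pos"],s["grip_width"])
print(M.T@(np.array([507,-290,243])-s["tool_pos"]))
c=r.calibration("wrist");im=r.capture("wrist")
cv2.imwrite("pics/w8.png",im[:,:,::-1])
E
```

```text
-72.31063445105936 [ 0.0008 -0.0005 -1.    ] [ 505.9066 -287.6236  327.4419] 55.350481787946066
[84.4439  2.5367 -0.2659]
```

View pics/w8.png

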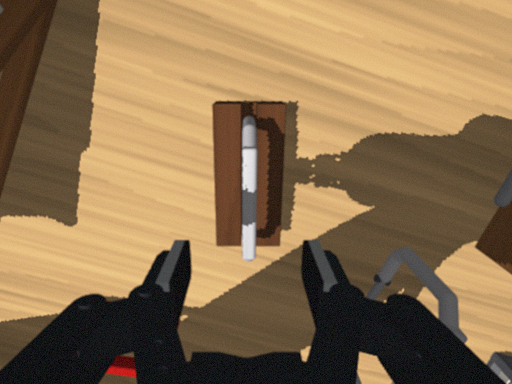

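The hook lies at column 249 and the fingers are centred at 246, so with a 2.5 mm correction the approach is centred. I descend and grip.

>>> step_arm:
  commands:
    - [[0.03, 0.002, 0, 0, 0.3], [0.06, 0.002, 0, 0, 0.3], [0.08, 0.002, 0, 0, 0.3], [0.084, 0.002, 0, 0, 0.3], [0.084, 0.002, 0, 0, 0.3], [0.084, 0.002, 0, 0, -0.3], [0.084, 0.002, 0, 0, -1], [0.084, 0.002, 0, 0, -1], [0.084, 0.002, 0, 0, -1], [0.084, 0.002, 0, 0, -1], [0.084, 0.002, 0, 0, -1], [0.084, 0.002, 0, 0, -1]]
  squeeze: 80

```text
t: 8.9
tool_pos: [506.3, -290.1, 245.1]
eef_rot: [0.7, 0.107, -0.698, 0.109]
wrist_force: [1.0, -0.9, 6.5]
grip_width: 8.3
```

```bash
python3 - <<'E'
from plant import r
from h import *
s=r.get_state();print(s["tool_pos"],s["grip_width"],s["wrist_force"],s["torque"])
im=r.capture("wrist");im2=r.capture("side")
cv2.imwrite("pics/w9.png",im[:,:,::-1])
cv2.imwrite("pics/s9.png",cv2.resize(im2[180:300,230:350,::-1],None,fx=4.5,fy=4.5,interpolation=cv2.INTER_CUBIC))
E
```

```text
[ 506.32920624 -290.06211526  245.0820578 ] 8.26391390298567 [ 1.0296861  -0.85758021  6.50202385] [ 0.07072293  0.04529477 -0.0291009 ]
```

View pics/w9.png

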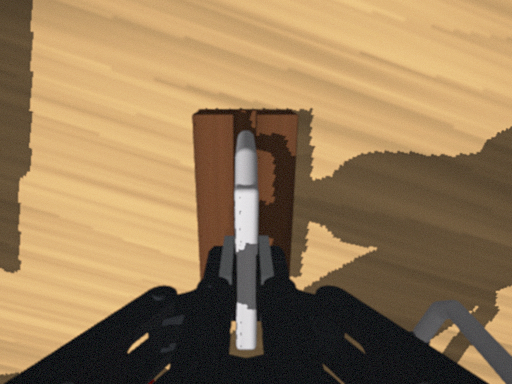

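View pics/s9.png

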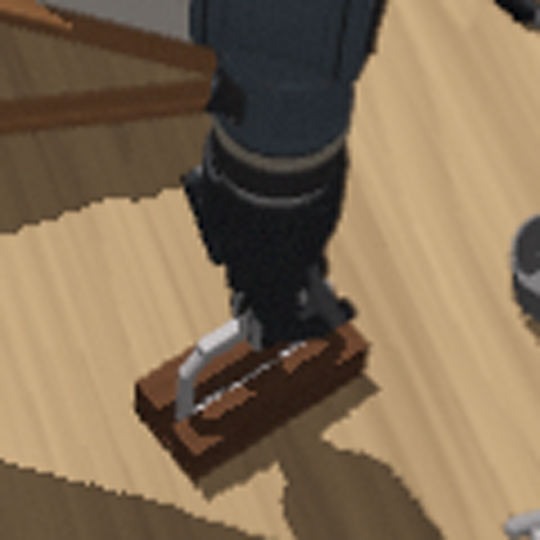

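The pads hold the spine on both sides at (246,270), and the hook is straight. I lift it.

>>> step_arm:
  commands:
    - [[-0.01, 0, 0, 0, -1], [-0.03, 0, 0, 0, -1], [-0.06, 0, 0, 0, -1], [-0.1, 0, 0, 0, -1], [-0.14, 0, 0, 0, -1], [-0.17, 0, 0, 0, -1], [-0.19, 0, 0, 0, -1], [-0.19, 0, 0, 0, -1], [-0.19, 0, 0, 0, -1]]

```text
t: 9.75
tool_pos: [505.8, -289.7, 434.2]
eef_rot: [0.699, 0.108, -0.698, 0.109]
wrist_force: [0.1, 0.2, -2.3]
grip_width: 8.4
```

```bash
python3 - <<'E'
from plant import r
from h import *
s=r.get_state();print(s["tool_pos"],s["grip_width"],s["wrist_force"],s["torque"],s["joints"])
im=r.capture("wrist");im2=r.capture("side")
cv2.imwrite("pics/w10.png",im[:,:,::-1])
cv2.imwrite("pics/s10.png",cv2.resize(im2[130:300,210:380,::-1],None,fx=3.4,fy=3.4,interpolation=cv2.INTER_CUBIC))
E
```

```text
[ 505.78721037 -289.71078939  434.15049625] 8.353165888618918 [ 0.13187667  0.17922277 -2.30010974] [ 0.01984619 -0.00452586  0.02535816] [-6.35198428e-01  2.10816346e-01  3.37222419e-01  1.69428961e+00
 -1.02829418e-05  2.19857796e+00]
```

View pics/w10.png

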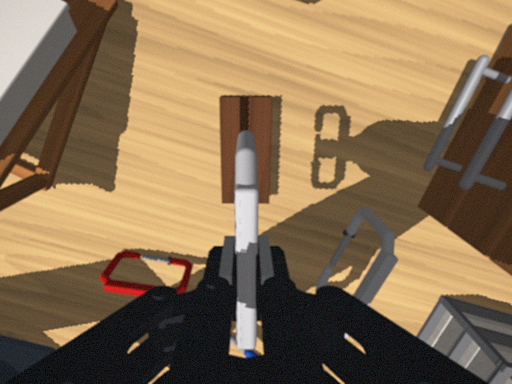

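View pics/s10.png

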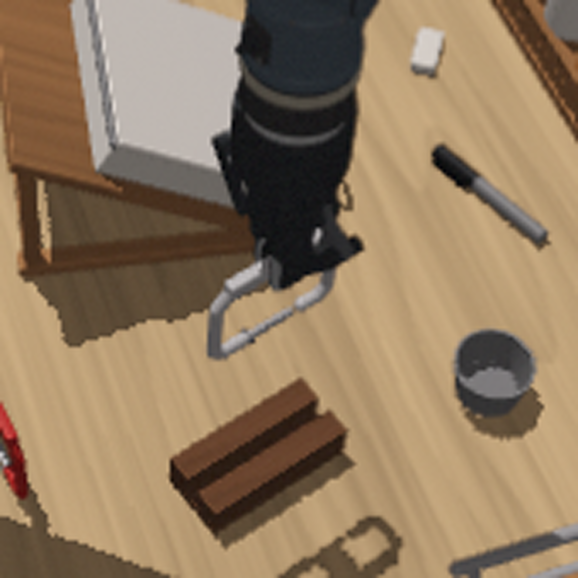

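The hook hangs straight, with the gate visible underneath and its nose at the far end. Next I carry it over the staple while turning it.

>>> step_arm:
  commands:
    - [[0, -0.018, -0.02, -0.12, -1], [0, -0.036, -0.041, -0.24, -1], [0, -0.054, -0.062, -0.36, -1], [0, -0.072, -0.082, -0.48, -1], [0, -0.09, -0.102, -0.6, -1], [0, -0.108, -0.123, -0.72, -1], [0, -0.126, -0.143, -0.84, -1], [0, -0.144, -0.164, -0.96, -1], [0, -0.162, -0.184, -1.08, -1], [0, -0.18, -0.205, -1.2, -1], [0, -0.2, -0.226, -1.32, -1], [0, -0.217, -0.246, -1.44, -1]]

```text
t: 10.85
tool_pos: [674.6, -6.6, 429.2]
eef_rot: [0.451, 0.546, -0.453, 0.542]
wrist_force: [0.1, 0.8, -0.3]
grip_width: 8.2
```

>>> step_arm:
  commands:
    - [[0, 0, 0, -0.12, -1], [0, 0, 0, -0.24, -1], [0, 0, 0, -0.36, -1], [0, 0, 0, -0.48, -1], [0, 0, 0, -0.6, -1], [0, 0, 0, -0.72, -1], [0, 0, 0, -0.84, -1], [0, 0, 0, -0.96, -1], [0, 0, 0, -1.08, -1], [0, 0, 0, -1.2, -1], [0, 0, 0, -1.227, -1], [0, 0, 0, -1.227, -1]]

```text
t: 11.85
tool_pos: [674.1, -8.2, 429.3]
eef_rot: [0.059, 0.707, -0.059, 0.703]
wrist_force: [-0.4, -0.1, -2.1]
grip_width: 8.3
```

```bash
python3 - <<'E'
from plant import r
from h import *
import pickle
np.set_printoptions(precision=3,suppress=True)
s=r.get_state();M=R.from_quat(s["eef_rot"]).as_matrix()
print(s["tool_pos"],s["grip_width"],s["wrist_force"],s["joints"],M,np.degrees(np.arctan2(M[1,1],M[0,1])))
D={}
for n in ["side","wrist"]:
    c=r.calibration(n);D[n]=(c,r.capture(n))
pickle.dump(D,open("d5.pkl","wb"))
cv2.imwrite("pics/w11.png",D["wrist"][1][:,:,::-1])
cv2.imwrite("pics/s11.png",cv2.resize(D["side"][1][70:230,210:370,::-1],None,fx=3.7,fy=3.7,interpolation=cv2.INTER_CUBIC))
E
```

```text
[674.146  -8.213 429.251] 8.258967101756697 [-0.418 -0.106 -2.113] [-0.112  0.488  0.678  1.767 -0.     0.055] [[-0.006  0.166  0.986]
 [ 0.001  0.986 -0.166]
 [-1.    -0.    -0.006]] 80.46466107224296
```

View pics/w11.png

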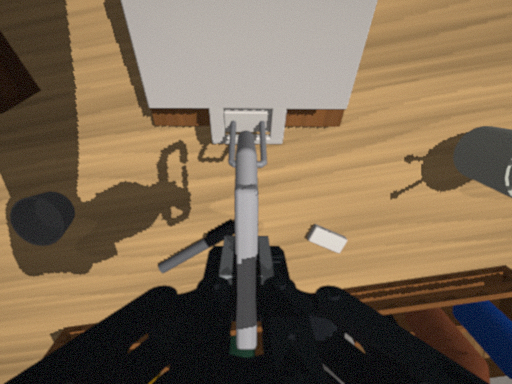

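View pics/s11.png

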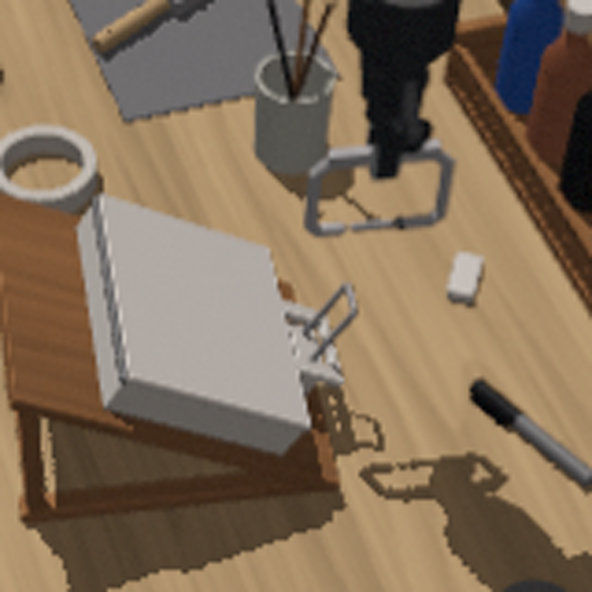

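```bash
python3 - <<'E'
import pickle,cv2
D=pickle.load(open("d5.pkl","rb"))
cv2.imwrite("pics/s11c.png",cv2.resize(D["side"][1][100:140,285:340,::-1],None,fx=14,fy=14,interpolation=cv2.INTER_CUBIC))
cv2.imwrite("pics/s11d.png",cv2.resize(D["side"][1][140:180,285:325,::-1],None,fx=12,fy=12,interpolation=cv2.INTER_CUBIC))
cv2.imwrite("pics/w11c.png",cv2.resize(D["wrist"][1][95:195,200:300,::-1],None,fx=5.5,fy=5.5,interpolation=cv2.INTER_CUBIC))
E
```

```text
(no output)
```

View pics/s11c.png

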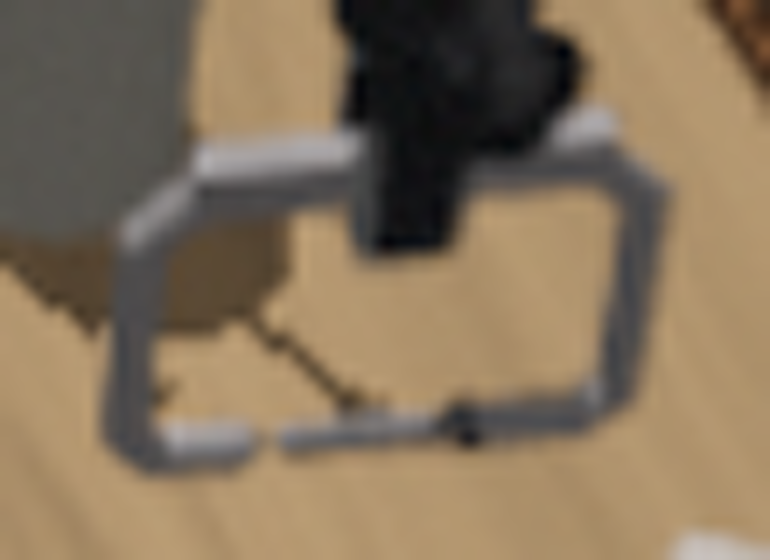

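View pics/s11d.png

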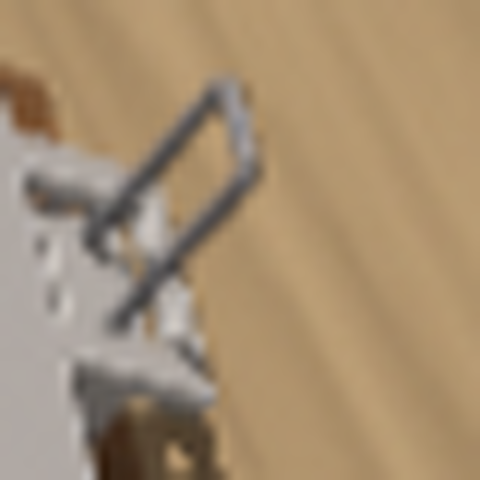

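View pics/w11c.png

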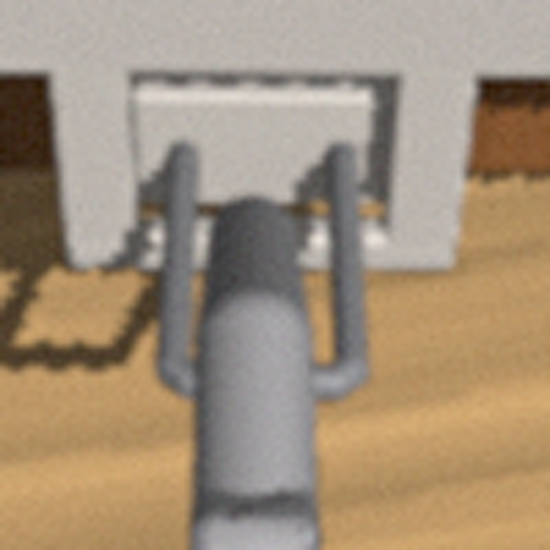

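```bash
python3 - <<'E'
import pickle
from h import *
np.set_printoptions(precision=1,suppress=True)
D=pickle.load(open("d5.pkl","rb"));W=D["wrist"][0];S=D["side"][0]
w=lambda p:un(p,5.5,200,95)
A,e=tri(W,w((352,380)),S,un((228,92),12,285,140));B,e2=tri(W,w((175,383)),S,un((252,170),12,285,140))
print("bar",A,e,B,e2,(A+B)/2,np.linalg.norm(A-B))
for z in (116,119,122): print(z,onz(W,w((264,381)),z))
tcp=np.array([674.1,-8.2,429.3]);hx=np.array([-.986,.165,0]);n=np.array([.165,.986,0])
def hk(p):
    o,d=ray(S,un(p,14,285,100));q=o+d*(n@(tcp-o))/(n@d);return round(hx@(q-tcp),1),round(q[2]-tcp[2],1)
for nm,p in [("gapNose",(252,445)),("gapTip",(282,440)),("pin",(462,425)),("noseEndLow",(150,465)),("noseend x",(108,420)),("back",(645,350)),("spineTopL",(200,150)),("lower edge",(360,448)),("spine left top r",(612,112)),("inner corner", (610,385))]: print(nm,hk(p))
E
```

```text
bar [665.4   9.4 114.7] 0.7286770521797373 [660.  -19.6 118.6] 0.8279590487180106 [662.7  -5.1 116.7] 29.79349491769055
116 [663.2  -5.2 116. ]
119 [662.4  -5.1 119. ]
122 [661.7  -5.  122. ]
gapNose (np.float64(25.0), np.float64(-231.0))
gapTip (np.float64(19.0), np.float64(-230.4))
pin (np.float64(-17.8), np.float64(-231.2))
noseEndLow (np.float64(45.5), np.float64(-233.8))
noseend x (np.float64(55.0), np.float64(-219.9))
back (np.float64(-53.4), np.float64(-215.0))
spineTopL (np.float64(41.8), np.float64(-149.5))
lower edge (np.float64(2.7), np.float64(-234.9))
spine left top r (np.float64(-38.7), np.float64(-149.6))
inner corner (np.float64(-47.4), np.float64(-223.9))
```

>>> step_arm:
  commands:
    - [[0.02, 0.001, 0.001, 0, -1], [0.04, 0.001, 0.001, 0, -1], [0.055, 0.001, 0.001, 0, -1], [0.062, 0.001, 0.001, 0, -1], [0.062, 0.001, 0.001, 0, -1], [0.062, 0.001, 0.001, 0, -1]]

```text
t: 12.45
tool_pos: [675.2, -7.4, 370.1]
eef_rot: [0.059, 0.705, -0.059, 0.704]
wrist_force: [0.5, 0.3, -0.5]
grip_width: 8.4
```

```bash
python3 - <<'E'
from plant import r
from h import *
import pickle
np.set_printoptions(precision=3,suppress=True)
s=r.get_state();M=R.from_quat(s["eef_rot"]).as_matrix()
print(s["tool_pos"],s["grip_width"],s["wrist_force"],np.degrees(np.arctan2(M[1,1],M[0,1])))
D={"s":s}
for n in ["side","wrist"]:
    c=r.calibration(n);D[n]=(c,r.capture(n))
pickle.dump(D,open("d6.pkl","wb"))
cv2.imwrite("pics/w12.png",cv2.resize(D["wrist"][1][80:260,180:320,::-1],None,fx=4,fy=3.3,interpolation=cv2.INTER_CUBIC))
cv2.imwrite("pics/s12.png",cv2.resize(D["side"][1][110:185,275:350,::-1],None,fx=8,fy=8,interpolation=cv2.INTER_CUBIC))
E
```

```text
[675.23   -7.388 370.068] 8.370685730552601 [ 0.486  0.347 -0.472] 80.42334662759046
```

View pics/w12.png

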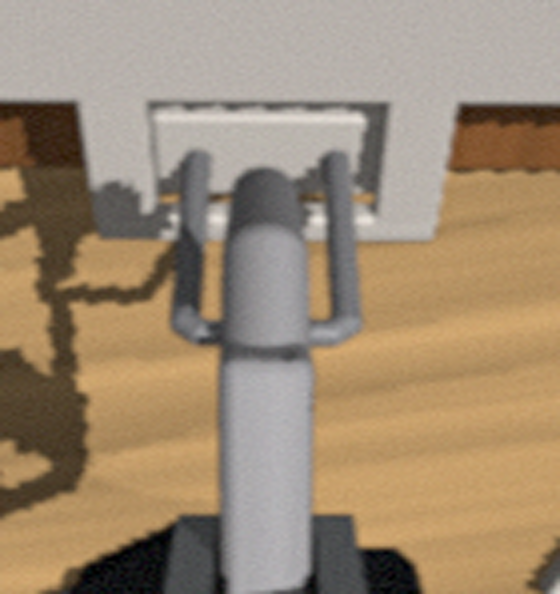

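View pics/s12.png

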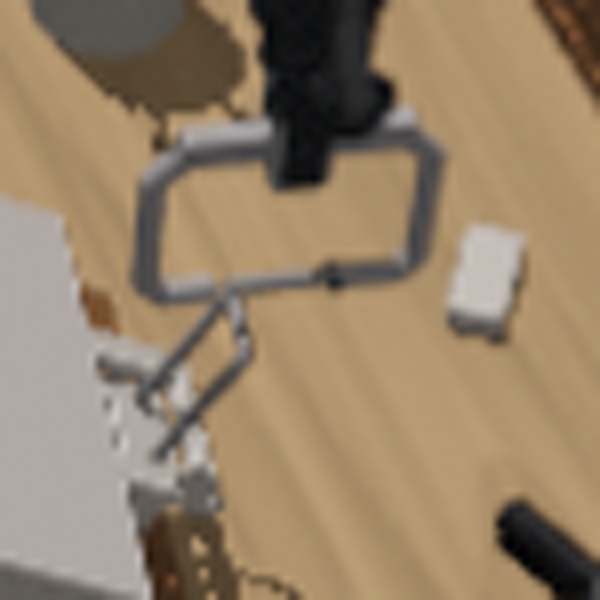

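The hook is centred between the staple's legs: wrist columns 185 and 347, hook at 267. The bar lies just under the gate near its tip. I push down in small steps.

>>> step_arm:
  commands:
    - [[0.006, 0, 0, 0, -1], [0.012, 0, 0, 0, -1], [0.016, 0, 0, 0, -1], [0.018, 0, 0, 0, -1], [0.018, 0, 0, 0, -1]]

```text
t: 12.97
tool_pos: [675.5, -7.4, 352.4]
eef_rot: [0.059, 0.705, -0.059, 0.705]
wrist_force: [0.9, -0.1, 1.2]
grip_width: 8.4
```

>>> step_arm:
  commands:
    - [[0.003, 0, 0, 0, -1], [0.006, 0, 0, 0, -1], [0.006, 0, 0, 0, -1]]

```text
t: 13.22
tool_pos: [675.4, -7.4, 346.5]
eef_rot: [0.059, 0.705, -0.059, 0.705]
wrist_force: [-0.8, -0.5, 2.2]
grip_width: 8.5
```

```bash
cat > look.py <<'E'
import sys
from plant import r
from h import *
np.set_printoptions(precision=2,suppress=True)
s=r.get_state();print(s["tool_pos"],s["grip_width"],s["wrist_force"],s["torque"])
a=r.capture("side")[105:180,275:350,::-1];b=r.capture("wrist")[80:260,180:320,::-1]
a=cv2.resize(a,(560,560),interpolation=cv2.INTER_CUBIC);b=cv2.resize(b,(230,560))
cv2.imwrite("pics/"+sys.argv[1]+".png",np.hstack([a,b]))
E
python3 look.py L1
```

```text
[675.41  -7.45 346.53] 8.492619313056164 [-0.79 -0.49  2.19] [ 0.02  0.01 -0.03]
```

View pics/L1.png

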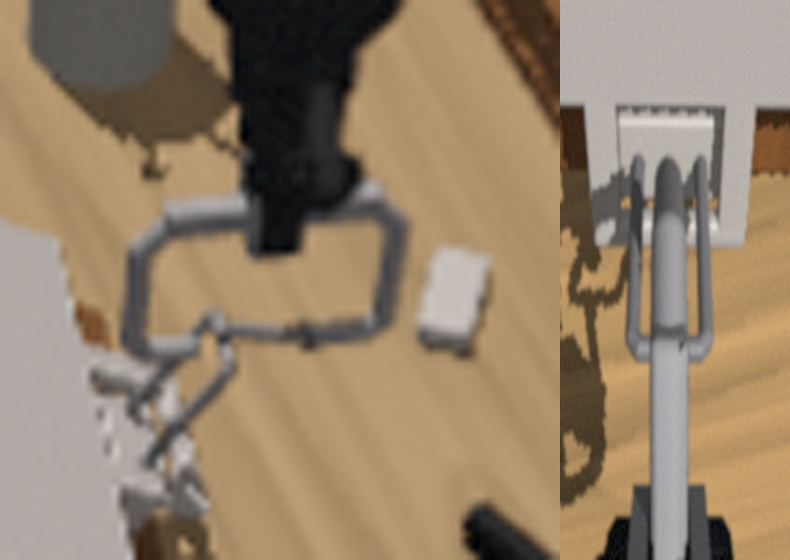

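>>> step_arm:
  commands:
    - [[0.003, 0, 0, 0, -1], [0.006, 0, 0, 0, -1], [0.008, 0, 0, 0, -1], [0.008, 0, 0, 0, -1]]

```text
t: 13.65
tool_pos: [675.6, -7.4, 338.3]
eef_rot: [0.059, 0.705, -0.059, 0.705]
wrist_force: [0.9, -0.1, 4.1]
grip_width: 8.1
```

>>> step_arm:
  commands:
    - [[0.003, 0, 0, 0, -1], [0.006, 0, 0, 0, -1], [0.008, 0, 0, 0, -1], [0.008, 0, 0, 0, -1]]

```text
t: 13.98
tool_pos: [676.0, -7.5, 330.2]
eef_rot: [0.059, 0.704, -0.059, 0.705]
wrist_force: [4.4, -1.0, 2.1]
grip_width: 8.1
```

```bash
python3 look.py L2
```

```text
[676.01  -7.53 330.2 ] 8.118087413094443 [ 4.45 -0.96  2.14] [-0.08 -0.94  0.02]
```

View pics/L2.png

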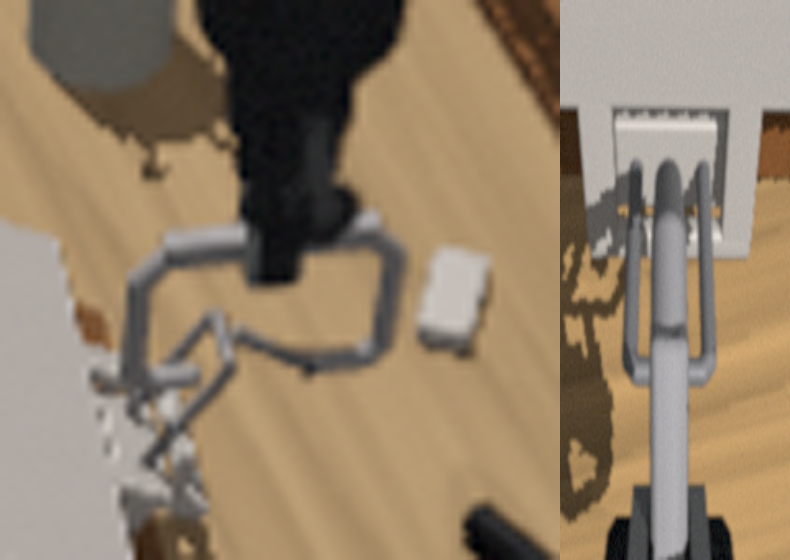

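The gate has swung in and the bar is inside the loop, at (215,320). I go a little deeper, then shift the hook downslope so the bar clears the gate tip towards the nose side.

>>> step_arm:
  commands:
    - [[0.003, 0, 0, 0, -1], [0.006, 0, 0, 0, -1], [0.006, 0, 0.004, 0, -1], [0.006, 0, 0.008, 0, -1], [0.006, 0, 0.012, 0, -1], [0.006, 0, 0.016, 0, -1], [0.006, 0, 0.018, 0, -1], [0.006, 0, 0.018, 0, -1]]

```text
t: 14.75
tool_pos: [693.5, -10.5, 324.1]
eef_rot: [0.059, 0.705, -0.059, 0.704]
wrist_force: [-0.8, -1.3, -0.2]
grip_width: 8.3
```

```bash
python3 look.py L3
```

```text
[693.54 -10.53 324.05] 8.299388322143928 [-0.81 -1.25 -0.17] [ 0.05 -0.02  0.  ]
```

View pics/L3.png

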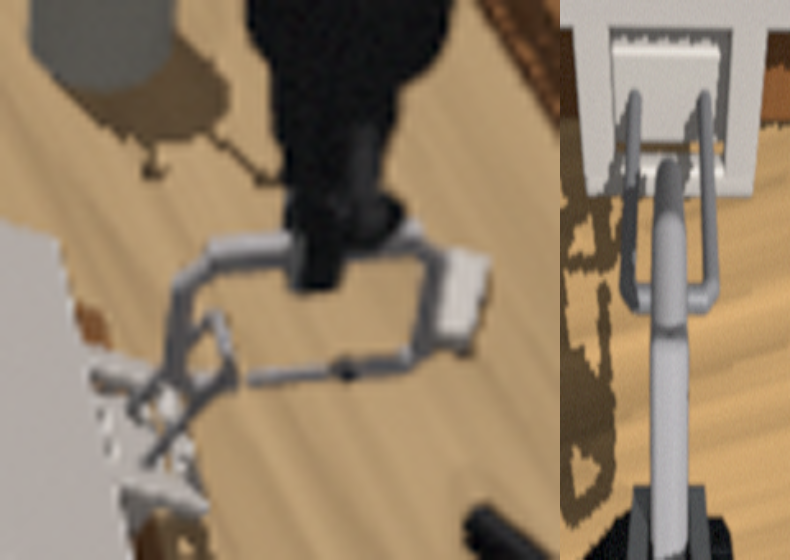

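The gate has sprung shut, with its tip (250,380) meeting the nose (230,378). The bar is inside the loop at (215,320), and the force is near zero. I lower the hook a little so it drops less, then release it.

>>> step_arm:
  commands:
    - [[0.004, 0, 0, 0, -1], [0.008, 0, 0, 0, -1], [0.012, 0, 0, 0, -1], [0.012, 0, 0, 0, -1]]

```text
t: 15.18
tool_pos: [692.7, -10.3, 311.0]
eef_rot: [0.059, 0.706, -0.059, 0.704]
wrist_force: [-0.0, -0.1, 0.3]
grip_width: 8.7
```

```bash
python3 look.py L4
```

```text
[692.7  -10.31 311.05] 8.726424575855976 [-0.04 -0.08  0.31] [ 0.02  0.01 -0.01]
```

View pics/L4.png

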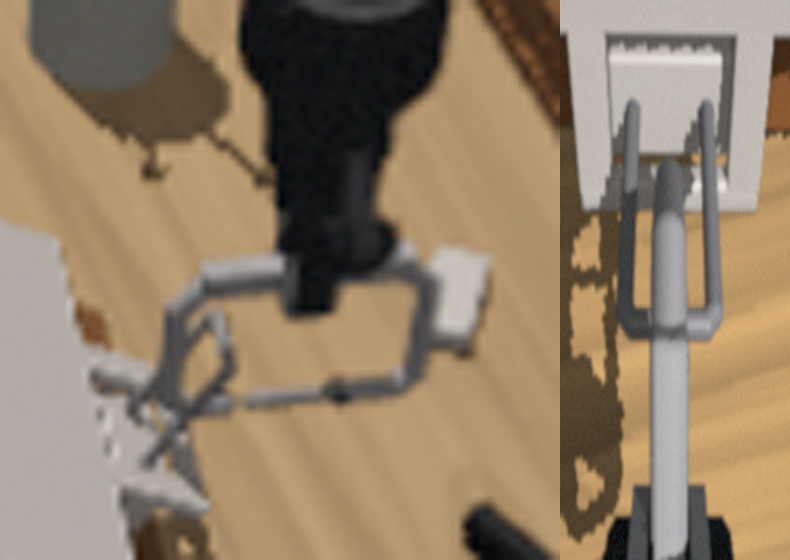

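Bar inside, gate shut. Opening gently.

>>> step_arm:
  commands:
    - [[0, 0, 0, 0, -0.6], [0, 0, 0, 0, -0.5], [0, 0, 0, 0, -0.4], [0, 0, 0, 0, -0.3], [0, 0, 0, 0, -0.1], [0, 0, 0, 0, 0.2], [0, 0, 0, 0, 0.2], [0, 0, 0, 0, 0.2]]

```text
t: 15.95
tool_pos: [693.2, -10.4, 312.8]
eef_rot: [0.059, 0.705, -0.059, 0.705]
wrist_force: [-0.6, 0.8, -0.2]
grip_width: 51.0
```

```bash
python3 look.py L5
```

```text
[693.2  -10.39 312.75] 50.99943458046896 [-0.61  0.85 -0.16] [ 0.02  0.05 -0.03]
```

View pics/L5.png

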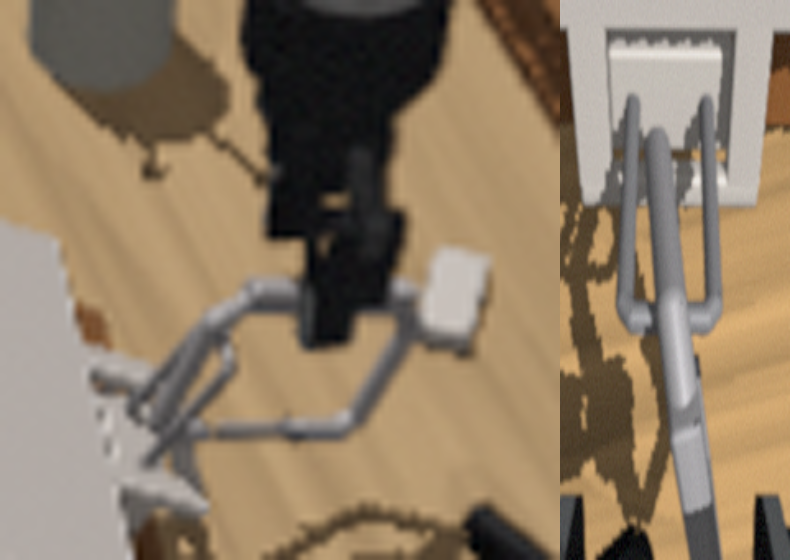

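>>> step_arm:
  commands:
    - [[-0.02, 0, 0, 0, 0.4], [-0.05, 0, 0, 0, 0.4], [-0.09, 0, 0, 0, 0.4], [-0.13, 0, 0, 0, 0.4], [-0.16, 0, 0, 0, 0.4], [-0.16, 0, -0.03, 0, 0.4], [-0.16, 0, -0.06, 0, 0.4], [-0.16, 0, -0.06, 0, 0.4], [-0.16, 0, -0.06, 0, 0.4], [-0.16, 0, -0.06, 0, 0.4], [-0.16, 0, -0.06, 0, 0.4], [-0.16, 0, -0.06, 0, 0.4]]

```text
t: 17.05
tool_pos: [634.4, -0.6, 473.3]
eef_rot: [0.059, 0.704, -0.059, 0.705]
wrist_force: [-0.2, -0.0, -0.5]
grip_width: 60.1
```

```bash
python3 look.py L6;python3 - <<'E'
from plant import r
import cv2
cv2.imwrite("pics/w20.png",r.capture("wrist")[:,:,::-1])
cv2.imwrite("pics/s20.png",cv2.resize(r.capture("side")[:,:,::-1],(768,576)))
cv2.imwrite("pics/t20.png",r.capture("top")[:,:,::-1])
E
```

```text
[634.44  -0.62 473.27] 60.07103816918311 [-0.2  -0.05 -0.47] [ 0.06 -0.01  0.01]
```

View pics/L6.png

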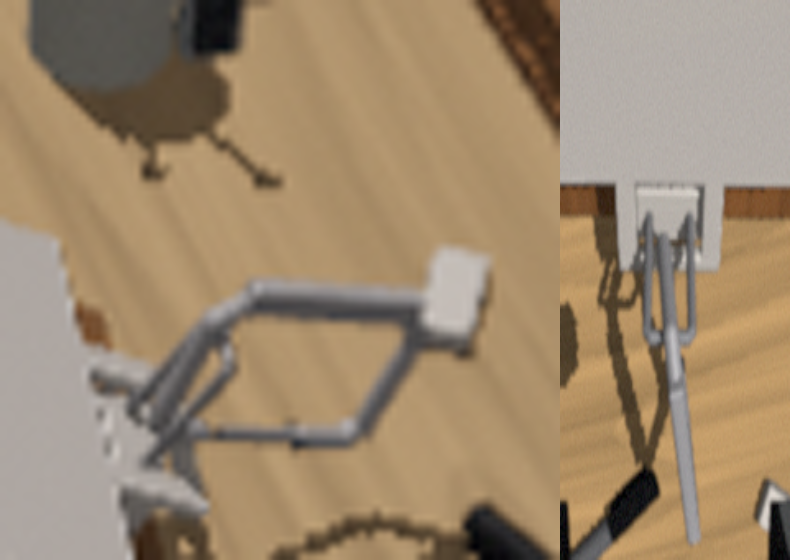

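View pics/w20.png

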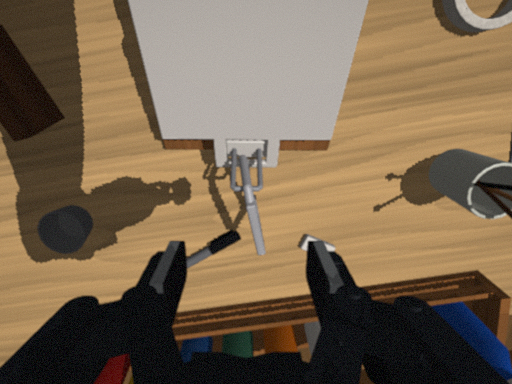

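View pics/s20.png

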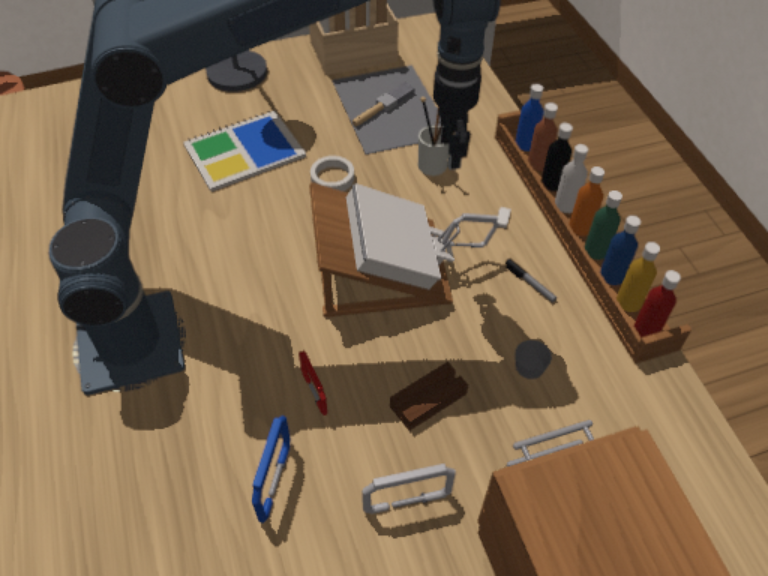

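```bash
python3 - <<'E'
from plant import r
import cv2,numpy as np
a=r.capture("side");b=r.capture("wrist");print(r.get_state()["t"])
cv2.imwrite("pics/s21.png",cv2.resize(a[135:185,283:343,::-1],None,fx=12,fy=12,interpolation=cv2.INTER_CUBIC))
cv2.imwrite("pics/w21.png",cv2.resize(b[130:265,200:290,::-1],None,fx=4.4,fy=4.4,interpolation=cv2.INTER_CUBIC))
E
```

```text
17.4
```

View pics/s21.png

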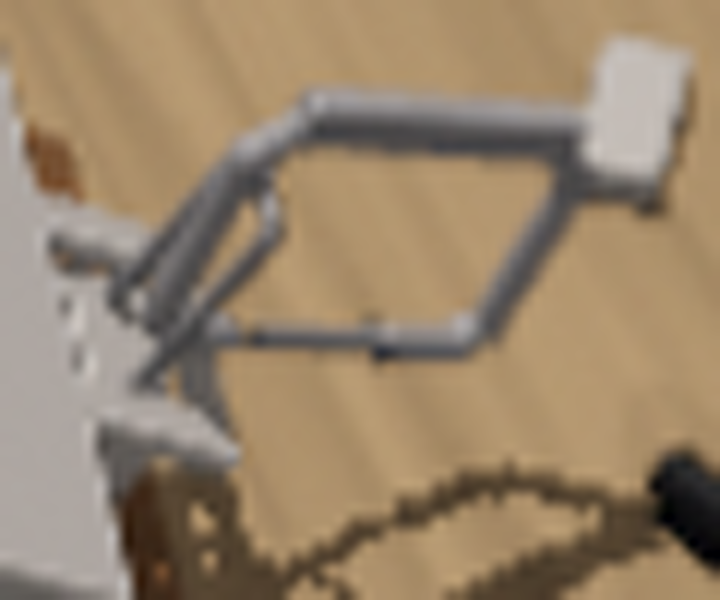

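View pics/w21.png

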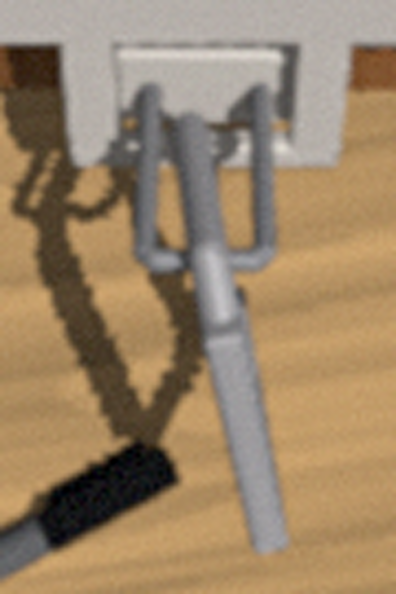

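View pics/t20.png

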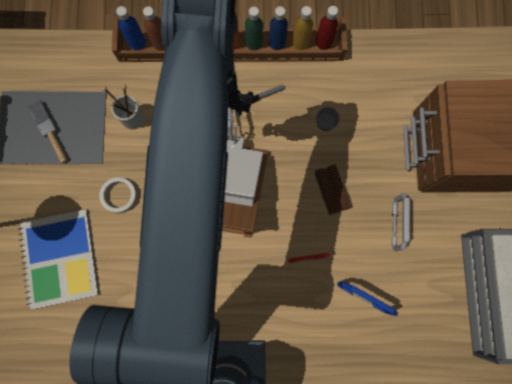

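The checks agree:
- **Gate:** it lies straight in line with the nose, from pin (380,335) to tip (255,337).
- **Bar:** it is inside the loop.
- **Lid:** the tongue corner is at the same pixel (302.6,172.9) as just after closing.
- **Hook:** it has not moved between frames.
- **Bystanders:** the tape, jar and tub are where they were.

I hand in the job.

```bash
python3 - <<'E'
from plant import r
print(r.job_done(), r.get_state()["t"])
E
```

```text
the job is handed in; nothing more can be done
the job is handed in; nothing more can be done
```

The job is done and handed in at about 17.4 s. The lid is shut with the staple up through the tongue's slot, and the hook is on the staple's crossbar with its gate shut.

- **Lid:** I pushed it down with the shut fingers until it stopped, at about 13 N. The tongue's corner stayed at the same pixel in the side view from closing to the end.
- **Hook:** I took the small aluminium hook from its stand and pushed its gate onto the crossbar. Rather than push the full 40 mm, I stopped at about 30 mm by my estimate. I then shifted the hook 18 mm downslope, so that the bar cleared the gate tip on the nose side and the gate sprung shut.
- **Last pictures:** The bar is inside the loop and the hook did not move between frames. It does not hang freely: it seems to rest with its nose on the tongue and lean on the bar. The tape roll, brush jar and tub are in their original places, and the gripper is clear of everything.
- **Disagreements:**
  - The bar's height came out at 117 mm from two views, but about 125 mm when worked out from the hinge; I used about 118 mm and it fitted.
  - The gripper read about 8.3 mm on the 10 mm spine.

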